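# Load the cheese press with its crank

### The job

Fit the loose crank all the way down onto the square end of the cheese press's screw, then wind it clockwise until the white band on the spring plunger has gone up into its housing and only the green and red bands still show. Stop there, with green still showing. Feel the crank on gently without forcing it, leave it seated on the screw when you let go, and leave the other things on the table where they are.

Things in the scene. Friction and masses are not known exactly. Their poses are not given: they have to be found in the camera images.
- press: Steel screw press, fixed, with a white mould in it, on a 200 x 250 mm drain board. Origin: centre of the board's underside, on the screw axis, z up, y along the crossbeam (40 mm wide; it and its nuts end at 224 mm). The screw is self-locking. Its spring plunger has bands that go up into the housing: white (3 mm), green (next 3 mm), then red; white is gone at 180 N on the mould, green at 340 N.
- square_top (a point): Centre of the top face of the screw's upright square end: 14 mm across flats, 22 mm long above a 20 mm round shoulder, tip edges chamfered 1 mm. x and y are square to its flats and turn with the screw. At the start 280 to 283 mm up; it sinks 10 mm per clockwise turn (seen from above), and the crank on it sinks along.
- crank: Loose steel crank lying flat, 0.4 to 0.6 kg. Origin: centre of the underside of its hub, 34 mm square, 32 mm tall, with a 15.2 mm square hole right through along z, sides parallel. Along +x runs a flat arm, 20 mm wide, 12 mm thick, underside level with the hub's, end at x = 104 mm. Fully down, the underside lies on the shoulder, 22 mm below square_top.
- handle_mid (a point): Middle of the crank's upright black handle, 26 mm across and 50 mm tall, spinning freely on its pin, at x = 90, z = 38.5 mm in the crank's frame; it runs from 13.5 to 63.5 mm above the crank's underside. Moving it takes about 7 N while the foot hangs free (less at rest), then 1 N more per 57 N on the mould: 3 N more at 180 N, 6 N more at 340 N.
- mould: White cheese mould standing in the press, 116 mm across, 80 mm tall, with its cream follower disc on top. Origin: centre of its underside. Fixed. The disc stands 3 to 17 mm above the rim, as the mould is filled; the press's foot meets it after 0.6 to 2.3 turns. Then the spring loads it: 20 N at first touch, 500 N more per turn.
- bottle_a: Amber bottle with blue label, 58 mm across, 111 mm tall; origin: centre of its underside. Bystander.
- bottle_b: Amber bottle with pale label, 58 mm across, 111 mm tall; origin: centre of its underside. Bystander.
- spare_mould: Empty white cheese mould, 116 mm across, 80 mm tall; origin: centre of its underside. Bystander.
- paddle: Cream four-well milk test paddle, 190 x 170 x 19 mm, lying flat; origin: centre of its underside. Bystander.
- syringe: Plastic syringe lying along its x, 135 mm long, 28 mm wide; origin: on the table below its middle. Bystander.
- brush: Blue-handled brush lying along its x, 190 mm long; origin: on the table below its middle. Bystander.
There are look-alikes about, which are no part of the job. Of the things shaped like the crank, the steel one is meant.

How it is judged:
By the outcome, as a careful person would: the job done as asked, in the order asked, and still so for the second after the job is handed in, with the robot touching nothing.
It also fails if it takes over 72 s, if anything falls off the work surface, if the arm or the gripper's body presses on something with over 40 N, if the wrist force passes 120 N, or if a joint passes its speed limit or range.

### The arm

A 6-joint arm with a two-finger parallel gripper is mounted at the origin on the work surface. World frame = base frame: x ahead of the robot, y to its left, z up, the work surface at z = 0. Lengths are in m, angles in rad, forces in N, time in s.
With the tool pointing down it reaches from about 0.3 to 0.875 m from the base axis. Payload 6.4 kg.
Tool frame: the origin (TCP) lies where the fingers leave the gripper's body, on its centre line; the fingertips stand 73 mm ahead of it and the grasp point (between the pads) lies 54 mm ahead of it; z points along the fingers, y is the line along which they close (so a half turn about z gives the same grasp; the last joint's range is limited). The gripper opens to 85 mm and grips with 20 to 120 N. Pads are 22 mm wide; open, the fingers measure 114 mm over their backs; the gripper's body (76 mm by 85 mm) begins 54 mm behind the grasp point. The pads swing forward as they close: fully open they stand 13 mm farther back than shut.
Start: joints at [-1.444, 0.181, 1.607, -0, 1.354, -0.206], TCP at [0.188, -0.543, 0.304] pointing down, gripper open.
Joint ranges: [-2.99, 2.99], [-0.89, 2.07], [0.3, 2.58], [-1.14, 4.28], [0, 2.63], [-3.12, 3.12]. Speed limits (rad/s): [2.57, 2.57, 3.01, 3.14, 3.14, 3.14].

### API

Orientations are given as a unit quaternion [w, x, y, z].
In Python, from bench import ctrl gives the robot as it stands.
- The arm moves only by the tool carry_out, never from a script. Its argument "steps" is one flat list of numbers, 7 for each row, row after row: the shift along the tool's x, y, z in m, then the turn, a rotation vector about the tool's x, y, z in rad, then the opening, from 0 (shut) to 1 (fully open). In form: [dx, dy, dz, wx, wy, wz, claw, dx, dy, dz, wx, wy, wz, claw, ...]. A call has 1 to 20 rows; each row is the pose to reach, as a shift and turn from the pose commanded when the call began, along the tool's axes at that moment; what a row does not reach only later rows make up. A row lasts 1/10 s, in which the tool goes at most 50 mm and 8.59 degrees, less where a joint would pass 70% of its speed; a pose out of reach is approached as far as the arm can. A call with a gripper value outside its range is refused whole. The fingers move at their own pace and stop on an object; the grip force is fixed at half the most. Time passes only in rows, so rows that repeat a pose let the fingers close. It gives the time, the measured TCP pose, the force, the opening and the grip force at its end, in the units of the state.
- ctrl.get_obs(): the state, without advancing time (a new reading comes with each control period).
- ctrl.camera(name): name is "scene" or "top"; returns the picture (400x640x3 uint8, red, green, blue); there is no depth.
- ctrl.camera_params(name): a dict with "vertical_fov" (degrees; the focal length in pixels is half the picture's height over the tangent of half this angle, whatever the lens; pixels are square), "cx", "cy" (the principal point, pixels), "k1" (the pictures are not rectified: a ray, as slopes to the right and down, at radius r is drawn at 1 + k1 r^2 times it, then the intrinsics apply), "cam_to_world" (4x4, takes a point from camera to world coordinates). Camera axes: x right, y down, z forward; pixel columns grow to the right and rows downward; lengths in m; the calibration is good to about 2 mm. A picture is of the moment at which its call begins. camera_params takes no time and is no camera call.
- ctrl.hand_in(): hands the job in; it is judged then, once.
The state is a dict: "time_s": time; "q": joint angles; "dq": joint speeds; "joint_efforts": joint torques, N m; "eef_pos": TCP position; "eef_rot": TCP orientation; "wrist_force": force on the tool from outside, world axes, zero at the start; "torque": the same for the moment, N m; "opening": opening from 0.0 (shut) to 1.0 (fully open); "grasp_force": force on a finger pad.
Only numpy, scipy, OpenCV 4.12 (cv2) and the standard library are available. Lean on these libraries where they do the work, as an engineer would, in place of code of your own. Each camera call takes 0.05 s, during which the arm holds its last target. There are 200 camera calls.

## Working session

There is one attempt and no reset: what is moved stays moved. The work goes in short steps, Python scripts to look and compute and a tool call to move; the robot and the scene stay as the last step left them, time stands still between calls to the robot, and variables do not carry over. Pictures are saved under pics/ and viewed, at most 10 in all, crops included, and the job is handed in when it is done.

Besides the shell and the picture viewer there is one more tool, called after "Request:" as name(argument=value, ...) on one line, values as JSON. carry_out: Moves the arm, as the interface text tells. Its arguments: {"type":"object","properties":{"steps":{"type":"array"}},"required":["steps"]}

```bash
mkdir -p pics; cat > h.py <<'E'
import numpy as np, cv2
from bench import ctrl
def snap(n,f):
    im=ctrl.camera(n); cv2.imwrite(f,im[:,:,::-1]); return im
def K(n):
    p=ctrl.camera_params(n); f=200/np.tan(np.radians(p["vertical_fov"])/2); return p,f,np.array(p["cam_to_world"])
def proj(n,P):
    p,f,T=K(n); c=(np.atleast_2d(P)-T[:3,3])@T[:3,:3]; s=c[:,:2]/c[:,2:]; s=s*(1+p["k1"]*(s**2).sum(1,keepdims=True))
    return s*f+[p["cx"],p["cy"]]
def ray(n,u,v):
    p,f,T=K(n); d=np.array([(u-p["cx"])/f,(v-p["cy"])/f]); s=d.copy()
    for _ in range(20): s=d/(1+p["k1"]*(s@s))
    return T[:3,3],T[:3,:3]@np.r_[s,1]
def at(n,u,v,z):
    o,d=ray(n,u,v); return o+d*(z-o[2])/d[2]
E
python3 - <<'E'
from h import *
for n in("scene","top"):
    snap(n,f"pics/{n}0.png"); print(ctrl.camera_params(n))
print(ctrl.get_obs())
E
```

```text
{'vertical_fov': 57.28469568967992, 'cx': 326.3816326209831, 'cy': 197.59460543660154, 'k1': 0.02898018465747296, 'cam_to_world': array([[-0.16946857,  0.8462129 , -0.50517733,  1.15413934],
       [ 0.98545942,  0.15187288, -0.07618632,  0.0868178 ],
       [ 0.01225289, -0.51074294, -0.85964615,  1.22990964],
       [ 0.        ,  0.        ,  0.        ,  1.        ]])}
{'vertical_fov': 56.26521591404344, 'cx': 320.876568235306, 'cy': 197.09704941342494, 'k1': 0.017808213351388946, 'cam_to_world': array([[ 0.02911477, -0.99540004,  0.09127483,  0.41974668],
       [-0.99940889, -0.03065833, -0.01555461,  0.00949858],
       [ 0.0182814 , -0.09076801, -0.99570425,  1.18734864],
       [ 0.        ,  0.        ,  0.        ,  1.        ]])}
{'time_s': 0.1, 'q': array([-1.44429902e+00,  1.81480364e-01,  1.60792127e+00,  7.64552139e-06,
        1.35380709e+00, -2.06275819e-01]), 'dq': array([-0.00010027, -0.002092  , -0.00266625,  0.00032587, -0.00064263,
        0.00067595]), 'joint_efforts': array([ 1.94046734e-04, -4.45881736e+01, -3.52236128e+01, -3.14826138e-04,
        4.26128317e-03,  9.39328146e-06]), 'eef_pos': array([ 0.18781359, -0.54304837,  0.30306009]), 'eef_rot': array([-8.07239065e-04,  9.86189476e-01,  1.65619036e-01,  3.59526770e-05]), 'wrist_force': array([-0.30428601,  0.69531421, -0.30300029]), 'torque': array([-0.03296514,  0.00465749,  0.01625663]), 'grasp_force': 0.0, 'opening': 0.9973559293557974}
```

View pics/scene0.png

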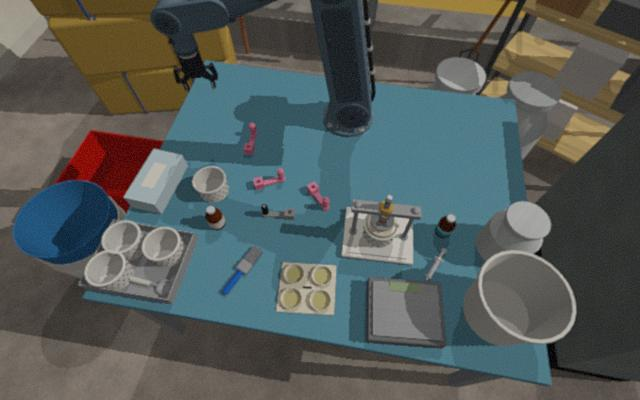

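View pics/top0.png

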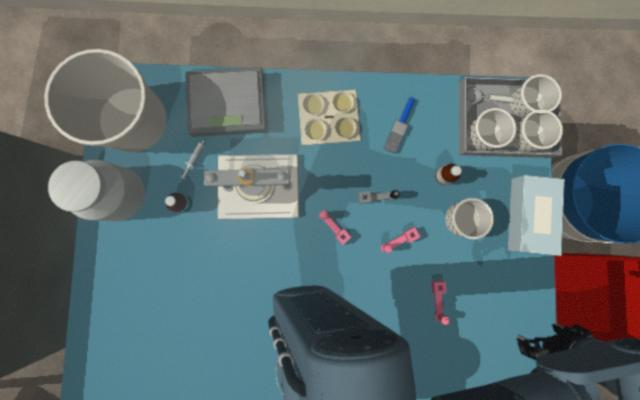

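Four crank shapes: three pink ones (scene (251,139), (269,181), (318,196)) and one grey steel one with a black handle (scene (277,212), top (380,196)). The steel one fits the description, so I'll confirm it in an enlarged crop together with the press.

```bash
python3 - <<'E'
from h import *
t=cv2.imread("pics/top0.png"); s=cv2.imread("pics/scene0.png")
def c(im,x,y,w,h,k): return cv2.resize(im[y:y+h,x:x+w],(w*k,h*k),interpolation=cv2.INTER_CUBIC)
# each 400x300
a=c(t,350,175,50,37,8); b=c(t,205,145,100,75,4); d=c(s,255,193,50,37,8); e=c(s,335,190,100,75,4)
f=lambda x:cv2.resize(x,(400,300))
cv2.imwrite("pics/c1.png",np.vstack([np.hstack([f(a),f(b)]),np.hstack([f(d),f(e)])]))
E
```

```text
(no output)
```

View pics/c1.png

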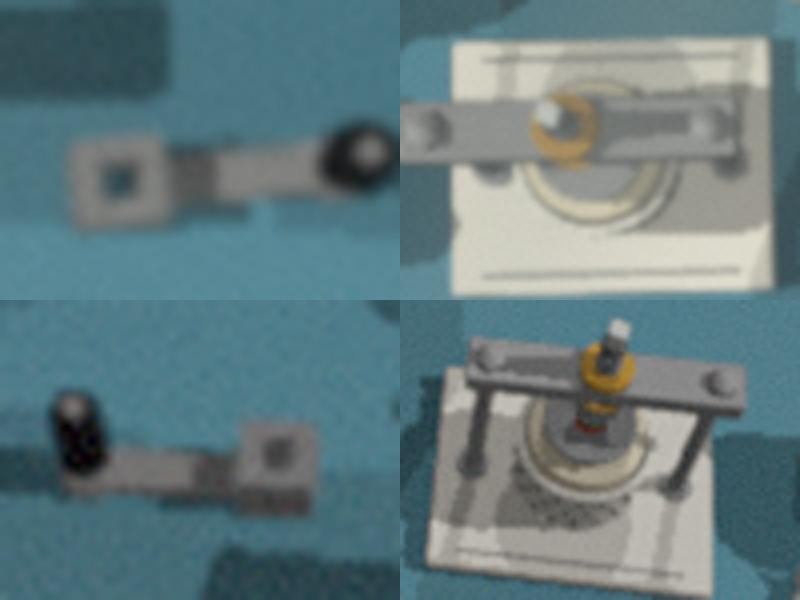

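The crop confirms it: the steel crank has a square hub with a hole at top (365,197) and a black handle at (396,193). The screw's bright square tip is at top (242,173) and scene (390,197).

```bash
python3 - <<'E'
from h import *
def tri(a,b):
    (o1,d1),(o2,d2)=ray("top",*a),ray("scene",*b)
    A=np.c_[d1,-d2]; x=np.linalg.lstsq(A,o2-o1,rcond=None)[0]; return (o1+d1*x[0]+o2+d2*x[1])/2, np.linalg.norm(o1+d1*x[0]-o2-d2*x[1])
print("hub",at("top",364.9,197.4,.032),at("scene",290,211.5,.032))
print("handle",at("top",396.5,193.5,.0635),at("scene",264.4,206.1,.0635))
print("sq",at("top",242,173,.2815),at("scene",390,197,.2815),tri((242,173),(390,197)))
# board corners top pic
for u,v in((218,155),(298,155),(299,217),(218,218)): print(at("top",u,v,.012))
for u,v in((346,207),(342,257),(412,263),(413,212)): print(at("scene",u,v,.012))
for n,u,v,z in(("bottle_b",450,174,.1),("ba",178,202,.1),("sp",470,218,.08),("pink",336,228,.02)):print(n,at("top",u,v,z))
E
```

```text
hub [ 0.52892349 -0.14535017  0.032     ] [ 0.53327993 -0.14221456  0.032     ]
handle [ 0.54075829 -0.23674494  0.0635    ] [ 0.54410715 -0.23273282  0.0635    ]
sq [0.55576368 0.18906278 0.2815    ] [0.56079061 0.19157478 0.2815    ] (array([0.556713  , 0.19138404, 0.2746459 ]), np.float64(0.0019003578416089172))
[0.65128569 0.32077563 0.012     ]
[0.65977823 0.06787134 0.012     ]
[0.46271223 0.0579138  0.012     ]
[0.45215281 0.31008032 0.012     ]
[0.46632403 0.05959307 0.012     ]
[0.66896004 0.07444293 0.012     ]
[0.64793401 0.31903476 0.012     ]
[0.44301152 0.31252969 0.012     ]
bottle_b [ 0.59949525 -0.38607772  0.1       ]
ba [0.49250229 0.40464085 0.1       ]
sp [ 0.47255954 -0.45256447  0.08      ]
pink [ 0.43165696 -0.05860984  0.02      ]
```

```bash
python3 - <<'E'
from h import *
for n,x,y in(("top",232,162),("scene",380,187)):
    a=np.mean([ctrl.camera(n)[:,:,::-1].astype(float) for _ in range(8)],0); np.save(n+".npy",a)
    c=a[y:y+24,x:x+22]
    b=cv2.resize(c,None,fx=18,fy=18,interpolation=cv2.INTER_CUBIC).clip(0,255).astype(np.uint8)
    if n=="top": A=b
cv2.imwrite("pics/sq.png",np.hstack([A,b]))
E
```

```text
(no output)
```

View pics/sq.png

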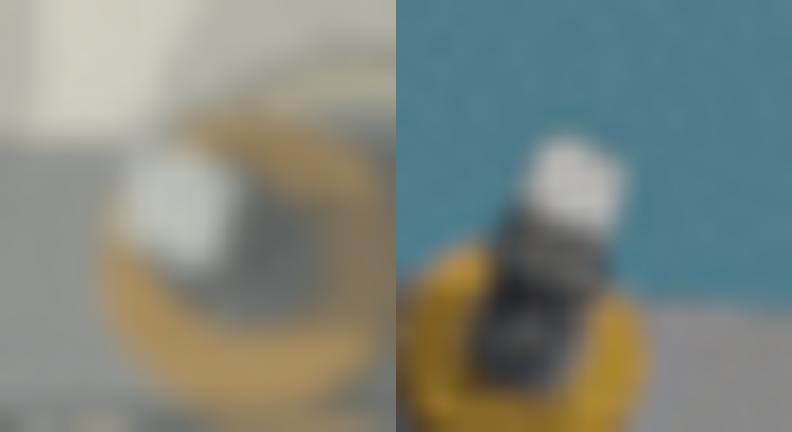

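```bash
cat > yaw.py <<'E'
from h import *
S=16
def fit(n,x0,y0,w,h,ch,z=.2815,m=.0065,side=True):
    a=np.load(n+".npy")[y0:y0+h,x0:x0+w]; I=(a[:,:,2] if ch=="r" else a.min(2))
    c0=at(n,*{"top":(241.6,172.9),"scene":(389.6,196.8)}[n],z)
    res=[]
    for yd in range(-45,45,3):
        y=np.radians(yd); R=np.array([[np.cos(y),-np.sin(y)],[np.sin(y),np.cos(y)]])
        q=np.array([[1,1],[-1,1],[-1,-1],[1,-1]])@R.T
        best=(1e9,)
        for dx in np.arange(-2,2.1,.5):
          for dy in np.arange(-2,2.1,.5):
            def P(hw,zz):
                p=proj(n,np.c_[c0[:2]+q*hw+[dx/1e3,dy/1e3],np.full(4,zz)]); return ((p-[x0,y0]+.5)*S-.5)
            M=[]
            t=np.zeros((h*S,w*S),np.float32); cv2.fillPoly(t,[np.round(P(m,z)).astype(np.int32)],1)
            s=np.zeros_like(t); hull=cv2.convexHull(np.vstack([P(.007,z-.001),P(.007,z-.022)]).astype(np.float32)); cv2.fillPoly(s,[np.round(hull).astype(np.int32)],1); s[t>0]=0
            f=lambda k:cv2.resize(cv2.GaussianBlur(k,(0,0),S*.55),(w,h),interpolation=cv2.INTER_AREA).ravel()
            gy,gx=np.mgrid[:h,:w]
            A=np.c_[f(t),f(s),np.ones(h*w),gx.ravel(),gy.ravel()]
            r=np.linalg.lstsq(A,I.ravel(),rcond=None); e=np.mean((A@r[0]-I.ravel())**2)
            if e<best[0]: best=(e,dx,dy,*r[0][:3].round())
        res.append((yd,)+best)
    res.sort(key=lambda r:r[1]); print(n,c0); [print(np.round(r,2)) for r in res[:8]]; print("worst",res[-1][:2])
fit("scene",384,191,12,10,"r"); fit("scene",384,191,12,10,"m"); fit("top",237,168,9,9,"m")
E
python3 yaw.py
```

```text
Traceback (most recent call last):
  File "yaw.py", line 25, in <module>
    fit("scene",384,191,12,10,"r"); fit("scene",384,191,12,10,"m"); fit("top",237,168,9,9,"m")
    ~~~^^^^^^^^^^^^^^^^^^^^^^^^^^^
  File "yaw.py", line 16, in fit
    t=np.zeros((h*S,w*S),np.float32); cv2.fillPoly(t,[np.round(P(m,z)).astype(np.int32)],1)
                                                               ~^^^^^
  File "yaw.py", line 14, in P
    p=proj(n,np.c_[c0[:2]+q*hw+[dx/1e3,dy/1e3],np.full(4,zz)]); return ((p-[x0,y0]+.5)*S-.5)
  File "h.py", line 8, in proj
    p,f,T=K(n); c=(np.atleast_2d(P)-T[:3,3])@T[:3,:3]; s=c[:,:2]/c[:,2:]; s=s*(1+p["k1"]*(s**2).sum(1,keepdims=True))
          ~^^^
  File "h.py", line 6, in K
    p=ctrl.camera_params(n); f=200/np.tan(np.radians(p["vertical_fov"])/2); return p,f,np.array(p["cam_to_world"])
ValueError: time passes only in moves, steps and waits
```

```bash
sed -i 's/^def K/import functools\n@functools.cache\ndef K/' h.py; python3 yaw.py
```

```text
scene [0.56029982 0.19032645 0.2815    ]
[-15.   47.3   0.    0.  112.   12.   81. ]
[ -9.    47.45  -0.5    0.   112.    17.    81.  ]
[-12.    47.61  -0.5    0.   112.    16.    81.  ]
[-21.    48.04   0.    -0.5  111.     9.    80.  ]
[ -3.    48.27  -0.5    0.   111.    18.    81.  ]
[-18.    48.94   0.     0.   113.    13.    81.  ]
[ -6.    48.99   0.    -0.5  112.    10.    80.  ]
[  0.   50.2   0.    0.  112.   15.   82. ]
worst (33, np.float64(75.17791438724004))
scene [0.56029982 0.19032645 0.2815    ]
[-12.    48.61  -0.5    0.   110.    14.    81.  ]
[-15.    48.62   0.     0.   111.    11.    81.  ]
[ -9.    48.62  -0.5    0.   110.    15.    81.  ]
[-21.    49.07   0.    -0.5  110.     9.    80.  ]
[ -3.    49.57  -0.5    0.   110.    17.    81.  ]
[-18.    50.24   0.     0.   111.    12.    81.  ]
[ -6.    50.29  -0.5    0.   110.    17.    81.  ]
[-24.    51.18   0.     0.   110.    10.    81.  ]
worst (33, np.float64(75.99871645958943))
top [0.55597788 0.19004281 0.2815    ]
[-18.    64.97  -1.    -0.5   75.    34.   180.  ]
[-12.    65.09  -1.    -0.5   75.    30.   180.  ]
[-15.    65.34  -0.5   -0.5   74.    36.   179.  ]
[-21.   65.5  -0.5  -0.5  74.   39.  179. ]
[-24.    67.06  -0.5   -0.5   73.    39.   179.  ]
[ -9.    68.09  -1.    -0.5   75.    30.   180.  ]
[-27.    69.86  -1.    -0.5   73.    37.   180.  ]
[ -6.    70.15  -1.    -0.5   75.    30.   180.  ]
worst (33, np.float64(93.80227061606254))
```

```bash
cat >> h.py <<'E'
def rel(c,t):  # c,t: x,y,z,theta(deg) -> tool shift, wz
    a=np.radians(c[3]); d=np.array(t[:3])-c[:3]
    return np.round([d[0]*np.cos(a)+d[1]*np.sin(a), d[0]*np.sin(a)-d[1]*np.cos(a), -d[2], -np.radians(t[3]-c[3])],4)
def st():
    o=ctrl.get_obs(); w,x,y,z=o["eef_rot"]; th=2*np.degrees(np.arctan2(y,x))
    return np.r_[o["eef_pos"],th],o
E
python3 - <<'E'
from h import *
c,o=st(); print(c,o["time_s"])
c=[.188,-.543,.304,c[3]]
print(rel(c,[.531,-.1438,.2,7])); print(rel(c,[.531,-.1438,.092,7]))
E
```

```text
[ 0.18784907 -0.5434625   0.30389155 19.06721504] 0.9
[ 0.4546 -0.2652  0.104   0.2106]
[ 0.4546 -0.2652  0.212   0.2106]
```

Request:
carry_out(steps=[0.4546,-0.2652,0.104,0,0,0.2106,1,0.4546,-0.2652,0.104,0,0,0.2106,1,0.4546,-0.2652,0.104,0,0,0.2106,1,0.4546,-0.2652,0.104,0,0,0.2106,1,0.4546,-0.2652,0.104,0,0,0.2106,1,0.4546,-0.2652,0.104,0,0,0.2106,1,0.4546,-0.2652,0.104,0,0,0.2106,1,0.4546,-0.2652,0.104,0,0,0.2106,1,0.4546,-0.2652,0.104,0,0,0.2106,1,0.4546,-0.2652,0.104,0,0,0.2106,1,0.4546,-0.2652,0.104,0,0,0.2106,1,0.4546,-0.2652,0.104,0,0,0.2106,1,0.4546,-0.2652,0.104,0,0,0.2106,1,0.4546,-0.2652,0.104,0,0,0.2106,1])

```text
time_s: 2.3
eef_pos: [0.5306, -0.145, 0.2001]
eef_rot: [0.0, 0.998, 0.061, -0.0]
wrist_force: [-0.2, 0.1, -0.1]
opening: 1.003
grasp_force: 0.0
```

```bash
python3 - <<'E'
from h import *
a=snap("scene","pics/x.png")[160:260,230:350,::-1]; t=snap("top","pics/y.png")[150:250,310:430,::-1]
cv2.imwrite("pics/c2.png",np.hstack([cv2.resize(i,(400,333),interpolation=2) for i in(a,t)]))
c,o=st(); print(c,o["time_s"],o["wrist_force"])
E
```

```text
[ 0.53048991 -0.14543278  0.2002592   6.90213853] 2.4 [0.83814652 0.11308921 0.30499887]
```

View pics/c2.png

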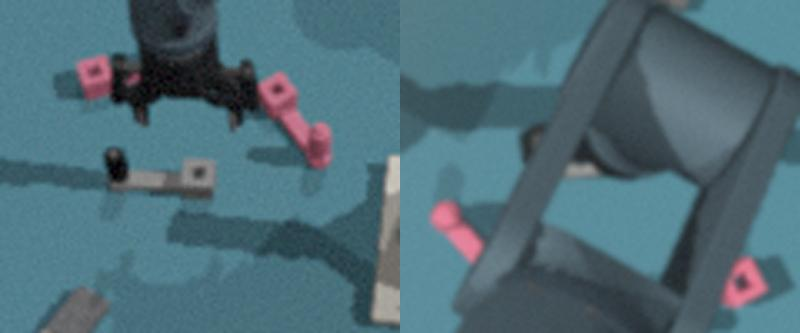

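Request:
carry_out(steps=[0,0,0.05,0,0,0,1,0,0,0.09,0,0,0,1,0,0,0.108,0,0,0,1,0,0,0.108,0,0,0,1,0,0,0.108,0,0,0,0.3,0,0,0.108,0,0,0,0.3,0,0,0.108,0,0,0,0.3,0,0,0.108,0,0,0,0.3,0,0,0.108,0,0,0,0.3,0,0,0.108,0,0,0,0.3,0,0,0.108,0,0,0,0.3,0,0,0.108,0,0,0,0.3])

```text
time_s: 3.6
eef_pos: [0.5319, -0.1447, 0.0938]
eef_rot: [0.001, 0.998, 0.061, 0.001]
wrist_force: [-2.7, 0.4, 7.5]
opening: 0.38
grasp_force: 60.7
```

Request:
carry_out(steps=[0,0,0,0,0,0,1,0,0,0,0,0,0,1,0,0,0,0,0,0,1,0,0,-0.04,0,0,0,1,0,0,-0.04,0,0,-0.15,1,0,0,-0.04,0,0,-1.571,1,0,0,-0.04,0,0,-1.571,1,0,0,-0.04,0,0,-1.571,1,0,0,-0.04,0,0,-1.571,1,0,0,-0.04,0,0,-1.571,1,0,0,-0.04,0,0,-1.571,1,0,0,-0.04,0,0,-1.571,1,0,0,-0.04,0,0,-1.571,1,0,0,-0.04,0,0,-1.571,1,0,0,-0.04,0,0,-1.571,1,0,0,-0.04,0,0,-1.571,1,0,0,-0.04,0,0,-1.571,1,0,0,-0.04,0,0,-1.571,1,0,0,-0.01,0,0,-1.571,1,0,0,0.012,0,0,-1.571,1])

```text
time_s: 5.6
eef_pos: [0.5311, -0.1444, 0.0794]
eef_rot: [0.001, 0.663, 0.749, 0.0]
wrist_force: [-0.1, 1.0, -0.9]
opening: 1.001
grasp_force: 0.0
```

Request:
carry_out(steps=[0,0,0,0,0,0,1,0,0,0,0,0,0,0.2,0,0,0,0,0,0,0.2,0,0,0,0,0,0,0.2,0,0,0,0,0,0,0.2,0,0,0,0,0,0,0.2,0,0,0,0,0,0,0.2,0,0,0,0,0,0,0.2,0,0,0,0,0,0,0.1,0,0,-0.03,0,0,0,0,0,0,-0.08,0,0,0,0,0,0,-0.13,0,0,0,0,0,0,-0.13,0,0,0,0,0,0,-0.13,0,0,0,0])

```text
time_s: 7.0
eef_pos: [0.5312, -0.1444, 0.2109]
eef_rot: [0.001, 0.663, 0.749, 0.0]
wrist_force: [0.6, 0.5, -4.9]
opening: 0.384
grasp_force: 61.5
```

```bash
python3 - <<'E'
from h import *
a=snap("scene","pics/x2.png")[140:240,230:350,::-1]; 
cv2.imwrite("pics/c3.png",cv2.resize(a,(600,500),interpolation=2))
c,o=st(); print(c,o["time_s"],o["wrist_force"],o["torque"],o["opening"],o["grasp_force"],o["q"])
E
```

```text
[ 0.53005507 -0.14383923  0.2089499  97.00662137] 7.05 [-0.70608695  0.1576306  -4.57627854] [0.18303936 0.04143694 0.03932413] 0.38674080555555107 61.47451043128967 [-4.81212969e-01  2.30051758e-01  1.75373429e+00  1.52796428e-04
  1.15948865e+00 -6.03562789e-01]
```

View pics/c3.png

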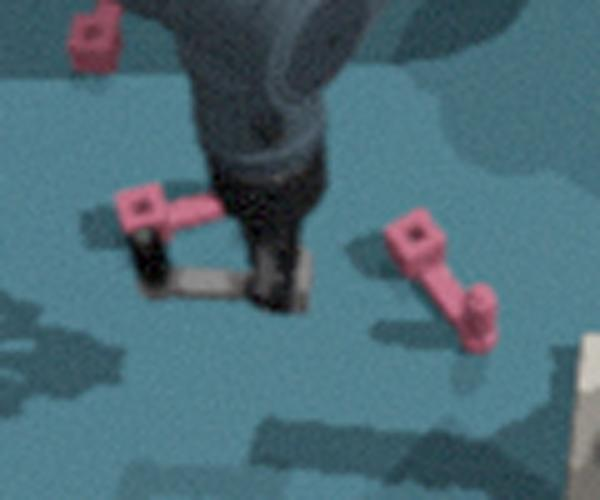

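```bash
python3 - <<'E'
from h import *
c=[.531,-.1438,.210,97]
print(rel(c,[.531,-.1438,.39,97])); print(rel(c,[.5576,.1899,.385,76]))
E
```

```text
[ 0.    0.   -0.18 -0.  ]
[ 0.328   0.0671 -0.175   0.3665]
```

Request:
carry_out(steps=[0,0,-0.05,0,0,0,0,0,0,-0.1,0,0,0,0,0,0,-0.14,0,0,0,0,0.03,0.007,-0.17,0,0,0.05,0,0.07,0.0145,-0.175,0,0,0.12,0,0.12,0.0245,-0.175,0,0,0.2,0,0.17,0.035,-0.175,0,0,0.27,0,0.22,0.045,-0.175,0,0,0.33,0,0.27,0.0555,-0.175,0,0,0.3665,0,0.31,0.0635,-0.175,0,0,0.3665,0,0.328,0.0671,-0.175,0,0,0.3665,0,0.328,0.0671,-0.175,0,0,0.3665,0,0.328,0.0671,-0.175,0,0,0.3665,0,0.328,0.0671,-0.175,0,0,0.3665,0])

```text
time_s: 8.45
eef_pos: [0.5572, 0.1884, 0.3831]
eef_rot: [-0.001, 0.788, 0.615, -0.001]
wrist_force: [-0.2, -0.4, -3.9]
opening: 0.385
grasp_force: 62.1
```

```bash
python3 - <<'E'
from h import *
c=[snap(n,f"pics/z{n}.png") for n in("scene","top")]
a=c[0][130:230,330:450,::-1]; t=c[1][120:220,190:310,::-1]
cv2.imwrite("pics/c4.png",np.hstack([cv2.resize(i,(400,333),interpolation=2) for i in(a,t)]))
for _ in range(4): c,o=st(); print(c)
print(o["time_s"],o["wrist_force"],o["torque"],o["opening"],o["q"])
E
```

```text
[ 0.55747962  0.18822239  0.38413598 75.91352013]
[ 0.55747962  0.18822239  0.38413598 75.91352013]
[ 0.55747962  0.18822239  0.38413598 75.91352013]
[ 0.55747962  0.18822239  0.38413598 75.91352013]
8.55 [-0.15353642 -0.16439709 -3.22730345] [ 0.12707192 -0.07992316 -0.01021452] 0.3813196472546265 [ 1.24135014e-01  1.56454016e-01  1.47358407e+00 -2.07838039e-04
  1.51285011e+00  3.70002639e-01]
```

View pics/c4.png

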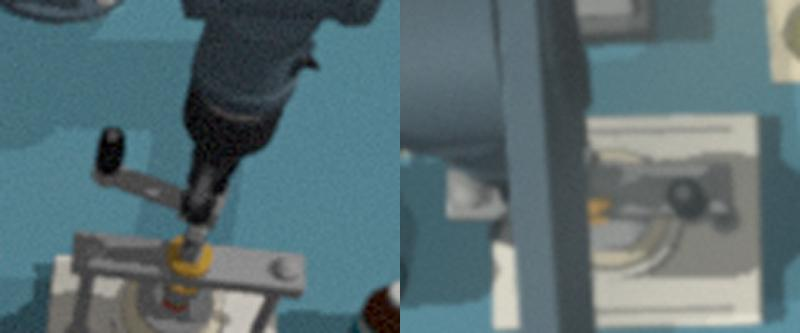

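Request:
carry_out(steps=[0,0,0.018,0,0,0,0,0,0,0.02,0,0,0,0,0,0,0.022,0,0,0,0,0,0,0.024,0,0,0,0,0,0,0.0255,0,0,0,0,0,0,0.0255,0,0,0,0])

```text
time_s: 9.15
eef_pos: [0.5578, 0.1892, 0.3608]
eef_rot: [0.001, 0.788, 0.616, 0.001]
wrist_force: [-1.3, -0.9, 2.3]
opening: 0.384
grasp_force: 62.8
```

Request:
carry_out(steps=[0,0,0.001,0,0,0,0,0,0,0.001,0,0,0,0,0,0,0.001,0,0,0,0])

```text
time_s: 9.45
eef_pos: [0.5578, 0.1895, 0.3605]
eef_rot: [0.001, 0.788, 0.616, 0.001]
wrist_force: [-2.8, -1.0, 6.9]
opening: 0.38
grasp_force: 63.5
```

Request:
carry_out(steps=[0,-0.0005,0.0005,0,0,0,0,0,-0.001,0.0005,0,0,0,0,0,-0.001,0.0005,0,0,0.04,0,0,-0.001,0.0005,0,0,0.08,0,0,-0.001,0.0005,0,0,0.04,0,0,-0.001,0.0005,0,0,0,0,0,-0.001,0.0005,0,0,-0.04,0,0,-0.001,0.0005,0,0,-0.08,0,0,-0.001,0.0005,0,0,-0.04,0,0,-0.001,0.0005,0,0,0,0])

```text
time_s: 10.45
eef_pos: [0.5565, 0.1905, 0.3578]
eef_rot: [-0.001, 0.788, 0.615, 0.001]
wrist_force: [-0.7, 1.7, -3.0]
opening: 0.386
grasp_force: 62.3
```

```bash
python3 - <<'E'
from h import *
c,o=st(); print(c,o["wrist_force"],o["torque"])
E
```

```text
[ 0.55649291  0.19052065  0.35780922 75.95607236] [-0.73985379  1.66305603 -3.04610744] [ 0.62758808  0.00704339 -0.03179942]
```

It dropped in: z fell about 2.5 mm and the push vanished. Going down gently.

Request:
carry_out(steps=[0,0,0.002,0,0,0,0,0,0,0.004,0,0,0,0,0,0,0.006,0,0,0,0,0,0,0.006,0,0,0,0])

```text
time_s: 10.85
eef_pos: [0.5567, 0.1904, 0.3518]
eef_rot: [-0.0, 0.788, 0.616, 0.001]
wrist_force: [2.7, 5.3, -2.5]
opening: 0.384
grasp_force: 62.5
```

Request:
carry_out(steps=[0.0007,0.0002,0.002,0,0,0,0,0.0007,0.0002,0.004,0,0,0,0,0.0007,0.0002,0.006,0,0,0,0,0.0007,0.0002,0.008,0,0,0,0,0.0007,0.0002,0.008,0,0,0,0])

```text
time_s: 11.35
eef_pos: [0.5569, 0.1905, 0.3436]
eef_rot: [-0.0, 0.788, 0.616, 0.0]
wrist_force: [2.6, 5.8, -2.2]
opening: 0.387
grasp_force: 62.3
```

Request:
carry_out(steps=[0.0005,0.0002,0.002,0,0,0,0,0.0005,0.0002,0.004,0,0,0,0,0.0005,0.0002,0.005,0,0,0,0,0.0005,0.0002,0.005,0,0,0,0])

```text
time_s: 11.75
eef_pos: [0.5571, 0.1906, 0.3393]
eef_rot: [0.0, 0.788, 0.616, 0.0]
wrist_force: [-0.9, 3.4, 2.6]
opening: 0.384
grasp_force: 62.9
```

Request:
carry_out(steps=[0.0003,0,0.001,0,0,0,0,0.0003,0,0.001,0,0,0,0,0.0003,0,0.001,0,0,0,0])

```text
time_s: 12.05
eef_pos: [0.5571, 0.1907, 0.3392]
eef_rot: [0.0, 0.788, 0.616, 0.0]
wrist_force: [-3.5, 0.9, 6.7]
opening: 0.384
grasp_force: 63.6
```

```bash
cat >> h.py <<'E'
C=np.array([.5574,.1913]); A0=-104.; Z0=.354
def P(a): r=np.radians(a); return [C[0]+.09*np.cos(r),C[1]+.09*np.sin(r),Z0-.01*(A0-a)/360,76]
def arc(a,b,k,n=0,claw=0):  # k moving rows, n holding rows
    g=list(a+(b-a)*np.arange(1,k+1)/k)+[b]*n; out=[]
    for x in g: r=rel(P(a),P(x)); out+=[*r[:3],0,0,0,claw]
    print(", ".join("%g"%round(float(v),4) for v in out))
def ft(a):
    c,o=st(); r=np.radians(a); f=o["wrist_force"]; t=np.array([-np.sin(r),np.cos(r)]); p=np.array([np.cos(r),np.sin(r)])
    print("a",a,"tang",round(f[:2]@t,2),"rad",round(f[:2]@p,2),"fz",round(f[2],2),"t",o["time_s"],"pos",c.round(4),"cmd",np.round(P(a)[:3],4),"open",round(o["opening"],3))
E
python3 - <<'E'
from h import *
c=[.5574,.1915,.338,76]
p=P(A0); print(rel(c,[p[0],p[1],.44,76]),rel(c,p))
E
```

```text
[-0.0902  0.     -0.102  -0.    ] [-0.0902  0.     -0.016  -0.    ]
```

Request:
carry_out(steps=[0,0,0,0,0,0,1,0,0,0,0,0,0,1,0,0,0,0,0,0,1,0,0,0,0,0,0,1,0,0,-0.03,0,0,0,1,0,0,-0.07,0,0,0,1,0,0,-0.102,0,0,0,1])

```text
time_s: 12.75
eef_pos: [0.5573, 0.1909, 0.4416]
eef_rot: [0.0, 0.788, 0.616, 0.0]
wrist_force: [0.7, -0.2, 0.3]
opening: 1.004
grasp_force: 0.0
```

```bash
python3 - <<'E'
from h import *
a=snap("scene","pics/w.png")[140:240,330:450,::-1]; 
cv2.imwrite("pics/c5.png",cv2.resize(a,(600,500),interpolation=2))
c,o=st(); print(c,o["time_s"],o["wrist_force"])
E
```

```text
[ 0.55846082  0.19109742  0.4481031  76.00829964] 12.8 [-0.24610423 -0.11083222  3.8904289 ]
```

View pics/c5.png

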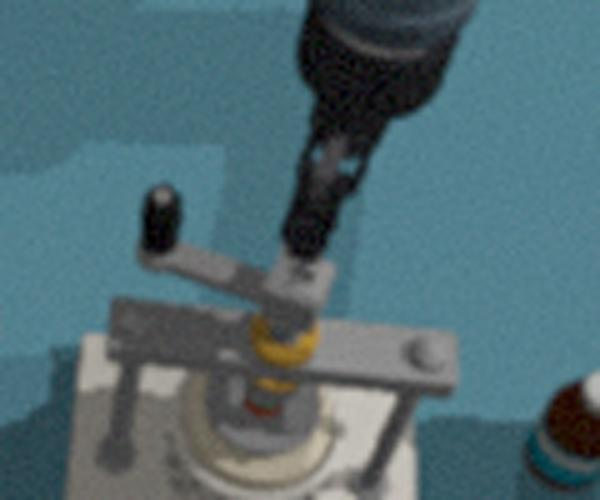

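```bash
python3 - <<'E'
from h import *
h=at("scene",362.1,178.5,.3225); d=h[:2]-[.5602,.1903]; print(h,d,np.hypot(*d),np.degrees(np.arctan2(d[1],d[0])))
E
```

```text
[0.53691632 0.09989442 0.3225    ] [-0.02328368 -0.09040558] 0.09335576684200195 -104.4424888932728
```

Request:
carry_out(steps=[-0.045,0,0,0,0,0,1,-0.0902,0,0,0,0,0,1,-0.0902,0,0,0,0,0,1,-0.0902,0,0.045,0,0,0,1,-0.0902,0,0.075,0,0,0,1,-0.0902,0,0.086,0,0,0,1,-0.0902,0,0.086,0,0,0,0,-0.0902,0,0.086,0,0,0,0,-0.0902,0,0.086,0,0,0,0,-0.0902,0,0.086,0,0,0,0,-0.0902,0,0.086,0,0,0,0,-0.0902,0,0.086,0,0,0,0,-0.0902,0,0.086,0,0,0,0])

```text
time_s: 14.1
eef_pos: [0.5358, 0.1035, 0.3547]
eef_rot: [0.0, 0.788, 0.616, 0.001]
wrist_force: [0.4, -0.4, 3.1]
opening: 0.286
grasp_force: 58.9
```

```bash
python3 - <<'E'
from h import *
ft(-104); arc(-104,-134,5,1)
E
```

```text
a -104 tang 0.48 rad 0.34 fz 3.05 t 14.1 pos [ 0.5358  0.1035  0.3547 76.0063] cmd [0.5356 0.104  0.354 ] open 0.286
0.0005, -0.0094, 0.0002, 0, 0, 0, 0, 0.002, -0.0187, 0.0003, 0, 0, 0, 0, 0.0044, -0.0278, 0.0005, 0, 0, 0, 0, 0.0078, -0.0366, 0.0007, 0, 0, 0, 0, 0.0121, -0.045, 0.0008, 0, 0, 0, 0, 0.0121, -0.045, 0.0008, 0, 0, 0, 0
```

Request:
carry_out(steps=[0.0005,-0.0094,0.0002,0,0,0,0,0.002,-0.0187,0.0003,0,0,0,0,0.0044,-0.0278,0.0005,0,0,0,0,0.0078,-0.0366,0.0007,0,0,0,0,0.0121,-0.045,0.0008,0,0,0,0])

```text
time_s: 14.6
eef_pos: [0.4955, 0.1252, 0.3548]
eef_rot: [0.003, 0.788, 0.615, 0.002]
wrist_force: [4.3, -5.5, 5.6]
opening: 0.287
grasp_force: 59.4
```

```bash
python3 - <<'E'
from h import *
ft(-134); arc(-134,-224,15)
E
```

```text
a -134 tang 6.93 rad 0.92 fz 5.58 t 14.6 pos [ 0.4955  0.1252  0.3548 75.9686] cmd [0.4949 0.1266 0.3532] open 0.287
0.0051, -0.0079, 0.0002, 0, 0, 0, 0, 0.0111, -0.0152, 0.0003, 0, 0, 0, 0, 0.0177, -0.0219, 0.0005, 0, 0, 0, 0, 0.025, -0.0278, 0.0007, 0, 0, 0, 0, 0.0329, -0.0329, 0.0008, 0, 0, 0, 0, 0.0413, -0.0372, 0.001, 0, 0, 0, 0, 0.0501, -0.0406, 0.0012, 0, 0, 0, 0, 0.0592, -0.043, 0.0013, 0, 0, 0, 0, 0.0685, -0.0445, 0.0015, 0, 0, 0, 0, 0.0779, -0.045, 0.0017, 0, 0, 0, 0, 0.0873, -0.0445, 0.0018, 0, 0, 0, 0, 0.0967, -0.043, 0.002, 0, 0, 0, 0, 0.1058, -0.0406, 0.0022, 0, 0, 0, 0, 0.1145, -0.0372, 0.0023, 0, 0, 0, 0, 0.1229, -0.0329, 0.0025, 0, 0, 0, 0
```

Textbook: 6.9 N tangential, little radial. Continuing.

Request:
carry_out(steps=[0.0051,-0.0079,0.0002,0,0,0,0,0.0111,-0.0152,0.0003,0,0,0,0,0.0177,-0.0219,0.0005,0,0,0,0,0.025,-0.0278,0.0007,0,0,0,0,0.0329,-0.0329,0.0008,0,0,0,0,0.0413,-0.0372,0.001,0,0,0,0,0.0501,-0.0406,0.0012,0,0,0,0,0.0592,-0.043,0.0013,0,0,0,0,0.0685,-0.0445,0.0015,0,0,0,0,0.0779,-0.045,0.0017,0,0,0,0,0.0873,-0.0445,0.0018,0,0,0,0,0.0967,-0.043,0.002,0,0,0,0,0.1058,-0.0406,0.0022,0,0,0,0,0.1145,-0.0372,0.0023,0,0,0,0,0.1229,-0.0329,0.0025,0,0,0,0])

```text
time_s: 16.1
eef_pos: [0.4904, 0.2545, 0.353]
eef_rot: [-0.001, 0.787, 0.616, -0.0]
wrist_force: [-11.6, 2.4, 16.1]
opening: 0.285
grasp_force: 64.6
```

```bash
python3 - <<'E'
from h import *
ft(-224); arc(-224,-314,15)
E
```

```text
a -224 tang 6.33 rad 9.95 fz 16.07 t 16.1 pos [ 0.4904  0.2545  0.353  76.1157] cmd [0.4927 0.2538 0.3507] open 0.285
0.0079, 0.0051, 0.0002, 0, 0, 0, 0, 0.0152, 0.0111, 0.0003, 0, 0, 0, 0, 0.0219, 0.0177, 0.0005, 0, 0, 0, 0, 0.0278, 0.025, 0.0007, 0, 0, 0, 0, 0.0329, 0.0329, 0.0008, 0, 0, 0, 0, 0.0372, 0.0413, 0.001, 0, 0, 0, 0, 0.0406, 0.0501, 0.0012, 0, 0, 0, 0, 0.043, 0.0592, 0.0013, 0, 0, 0, 0, 0.0445, 0.0685, 0.0015, 0, 0, 0, 0, 0.045, 0.0779, 0.0017, 0, 0, 0, 0, 0.0445, 0.0873, 0.0018, 0, 0, 0, 0, 0.043, 0.0967, 0.002, 0, 0, 0, 0, 0.0406, 0.1058, 0.0022, 0, 0, 0, 0, 0.0372, 0.1145, 0.0023, 0, 0, 0, 0, 0.0329, 0.1229, 0.0025, 0, 0, 0, 0
```

```bash
cat >> h.py <<'E'
def arc2(c0,b,k,a):  # c0: commanded pose now
    out=[]
    for i in range(1,k+1): out+=[*rel(c0,P(a+(b-a)*i/k))[:3],0,0,0,0]
    print(", ".join("%g"%round(float(v),4) for v in out)); print("end",np.round(P(b),4))
E
python3 - <<'E'
import h
c0=h.P(-224); h.C=h.C+[-.0012,.001]; h.Z0+=.002
h.arc2(c0,-284,10,-224)
E
```

```text
0.0086, 0.0037, -0.0018, 0, 0, 0, 0, 0.0159, 0.0097, -0.0017, 0, 0, 0, 0, 0.0226, 0.0163, -0.0015, 0, 0, 0, 0, 0.0285, 0.0236, -0.0013, 0, 0, 0, 0, 0.0336, 0.0315, -0.0012, 0, 0, 0, 0, 0.0379, 0.0399, -0.001, 0, 0, 0, 0, 0.0413, 0.0487, -0.0008, 0, 0, 0, 0, 0.0437, 0.0578, -0.0007, 0, 0, 0, 0, 0.0452, 0.0671, -0.0005, 0, 0, 0, 0, 0.0457, 0.0765, -0.0003, 0, 0, 0, 0
end [ 0.578   0.2796  0.351  76.    ]
```

Request:
carry_out(steps=[0.0086,0.0037,-0.0018,0,0,0,0,0.0159,0.0097,-0.0017,0,0,0,0,0.0226,0.0163,-0.0015,0,0,0,0,0.0285,0.0236,-0.0013,0,0,0,0,0.0336,0.0315,-0.0012,0,0,0,0,0.0379,0.0399,-0.001,0,0,0,0,0.0413,0.0487,-0.0008,0,0,0,0,0.0437,0.0578,-0.0007,0,0,0,0,0.0452,0.0671,-0.0005,0,0,0,0,0.0457,0.0765,-0.0003,0,0,0,0])

```text
time_s: 17.1
eef_pos: [0.576, 0.282, 0.3522]
eef_rot: [-0.002, 0.787, 0.617, 0.001]
wrist_force: [-3.9, 9.8, 8.3]
opening: 0.289
grasp_force: 61.0
```

```bash
sed -i 's/^C=.*/C=np.array([.5562,.1923]); A0=-104.; Z0=.356/' h.py; python3 - <<'E'
from h import *
ft(-284); arc(-284,-314,5)
E
```

```text
a -284 tang 6.18 rad 8.59 fz 8.31 t 17.1 pos [ 0.576   0.282   0.3522 76.1701] cmd [0.578  0.2796 0.351 ] open 0.289
-0.0005, 0.0094, 0.0002, 0, 0, 0, 0, -0.002, 0.0187, 0.0003, 0, 0, 0, 0, -0.0044, 0.0278, 0.0005, 0, 0, 0, 0, -0.0078, 0.0366, 0.0007, 0, 0, 0, 0, -0.0121, 0.045, 0.0008, 0, 0, 0, 0
```

```bash
sed -i 's/^def P(a).*/R=.0913\ndef P(a): r=np.radians(a); return [C[0]+R*np.cos(r),C[1]+R*np.sin(r),Z0-.01*(A0-a)\/360,76]/; s/^C=.*/C=np.array([.5574,.1926]); A0=-104.; Z0=.3575/' h.py; python3 - <<'E'
from h import *
arc2([.578,.2796,.351,76],-320,8,-284)
E
```

```text
0.0016, 0.0082, -0.0014, 0, 0, 0, 0, 0.0008, 0.0153, -0.0013, 0, 0, 0, 0, -0.0006, 0.0224, -0.0011, 0, 0, 0, 0, -0.0026, 0.0293, -0.001, 0, 0, 0, 0, -0.005, 0.036, -0.0009, 0, 0, 0, 0, -0.0081, 0.0425, -0.0008, 0, 0, 0, 0, -0.0116, 0.0488, -0.0006, 0, 0, 0, 0, -0.0155, 0.0547, -0.0005, 0, 0, 0, 0
end [ 0.6273  0.2513  0.3515 76.    ]
```

Request:
carry_out(steps=[0.0016,0.0082,-0.0014,0,0,0,0,0.0008,0.0153,-0.0013,0,0,0,0,-0.0006,0.0224,-0.0011,0,0,0,0,-0.0026,0.0293,-0.001,0,0,0,0,-0.005,0.036,-0.0009,0,0,0,0,-0.0081,0.0425,-0.0008,0,0,0,0,-0.0116,0.0488,-0.0006,0,0,0,0,-0.0155,0.0547,-0.0005,0,0,0,0])

```text
time_s: 17.9
eef_pos: [0.6256, 0.253, 0.3519]
eef_rot: [-0.002, 0.787, 0.617, 0.0]
wrist_force: [-1.2, 7.3, 5.0]
opening: 0.289
grasp_force: 60.7
```

```bash
python3 - <<'E'
from h import *
ft(-320); arc(-320,-350,6)
E
```

```text
a -320 tang 6.39 rad 3.75 fz 4.96 t 17.9 pos [ 0.6256  0.253   0.3519 76.1305] cmd [0.6273 0.2513 0.3515] open 0.289
-0.005, 0.0062, 0.0001, 0, 0, 0, 0, -0.0104, 0.012, 0.0003, 0, 0, 0, 0, -0.0164, 0.0173, 0.0004, 0, 0, 0, 0, -0.0228, 0.022, 0.0006, 0, 0, 0, 0, -0.0296, 0.0262, 0.0007, 0, 0, 0, 0, -0.0367, 0.0297, 0.0008, 0, 0, 0, 0
```

Request:
carry_out(steps=[-0.005,0.0062,0.0001,0,0,0,0,-0.0104,0.012,0.0003,0,0,0,0,-0.0164,0.0173,0.0004,0,0,0,0,-0.0228,0.022,0.0006,0,0,0,0,-0.0296,0.0262,0.0007,0,0,0,0,-0.0367,0.0297,0.0008,0,0,0,0])

```text
time_s: 18.5
eef_pos: [0.6461, 0.2101, 0.3516]
eef_rot: [-0.001, 0.787, 0.616, 0.001]
wrist_force: [0.4, 5.9, 6.9]
opening: 0.288
grasp_force: 60.9
```

```bash
python3 - <<'E'
from h import *
ft(-350); arc(-350,-395,9)
E
```

```text
a -350 tang 5.73 rad 1.38 fz 6.94 t 18.5 pos [ 0.6461  0.2101  0.3516 76.1134] cmd [0.6473 0.2085 0.3507] open 0.288
-0.0074, 0.0029, 0.0001, 0, 0, 0, 0, -0.015, 0.0052, 0.0003, 0, 0, 0, 0, -0.0229, 0.0068, 0.0004, 0, 0, 0, 0, -0.0308, 0.0077, 0.0006, 0, 0, 0, 0, -0.0387, 0.0079, 0.0007, 0, 0, 0, 0, -0.0467, 0.0074, 0.0008, 0, 0, 0, 0, -0.0546, 0.0062, 0.001, 0, 0, 0, 0, -0.0623, 0.0044, 0.0011, 0, 0, 0, 0, -0.0699, 0.0018, 0.0012, 0, 0, 0, 0
```

Request:
carry_out(steps=[-0.0074,0.0029,0.0001,0,0,0,0,-0.015,0.0052,0.0003,0,0,0,0,-0.0229,0.0068,0.0004,0,0,0,0,-0.0308,0.0077,0.0006,0,0,0,0,-0.0387,0.0079,0.0007,0,0,0,0,-0.0467,0.0074,0.0008,0,0,0,0,-0.0546,0.0062,0.001,0,0,0,0,-0.0623,0.0044,0.0011,0,0,0,0,-0.0699,0.0018,0.0012,0,0,0,0])

```text
time_s: 19.4
eef_pos: [0.6313, 0.1417, 0.3507]
eef_rot: [-0.001, 0.788, 0.616, 0.002]
wrist_force: [2.0, 5.6, 6.0]
opening: 0.282
grasp_force: 60.9
```

```bash
python3 - <<'E'
from h import *
ft(-395); arc(-395,-440,9)
E
```

```text
a -395 tang 5.71 rad -1.61 fz 6.03 t 19.4 pos [ 0.6313  0.1417  0.3507 76.0834] cmd [0.6322 0.1402 0.3494] open 0.282
-0.0073, -0.0032, 0.0001, 0, 0, 0, 0, -0.0143, -0.007, 0.0003, 0, 0, 0, 0, -0.0209, -0.0114, 0.0004, 0, 0, 0, 0, -0.0272, -0.0163, 0.0006, 0, 0, 0, 0, -0.033, -0.0218, 0.0007, 0, 0, 0, 0, -0.0382, -0.0278, 0.0008, 0, 0, 0, 0, -0.043, -0.0342, 0.001, 0, 0, 0, 0, -0.0471, -0.041, 0.0011, 0, 0, 0, 0, -0.0507, -0.0481, 0.0013, 0, 0, 0, 0
```

Request:
carry_out(steps=[-0.0073,-0.0032,0.0001,0,0,0,0,-0.0143,-0.007,0.0003,0,0,0,0,-0.0209,-0.0114,0.0004,0,0,0,0,-0.0272,-0.0163,0.0006,0,0,0,0,-0.033,-0.0218,0.0007,0,0,0,0,-0.0382,-0.0278,0.0008,0,0,0,0,-0.043,-0.0342,0.001,0,0,0,0,-0.0471,-0.041,0.0011,0,0,0,0,-0.0507,-0.0481,0.0013,0,0,0,0])

```text
time_s: 20.3
eef_pos: [0.573, 0.1041, 0.3492]
eef_rot: [-0.0, 0.788, 0.616, 0.003]
wrist_force: [5.5, 6.7, 4.6]
opening: 0.287
grasp_force: 60.5
```

```bash
python3 - <<'E'
from h import *
ft(-440); arc(-440,-485,9)
np.save("s440.npy",np.mean([ctrl.camera("scene").astype(float) for _ in range(4)],0))
E
```

```text
a -440 tang 6.53 rad -5.64 fz 4.62 t 20.3 pos [ 0.573   0.1041  0.3492 76.0604] cmd [0.5733 0.1027 0.3482] open 0.287
-0.0029, -0.0074, 0.0001, 0, 0, 0, 0, -0.0052, -0.015, 0.0003, 0, 0, 0, 0, -0.0068, -0.0229, 0.0004, 0, 0, 0, 0, -0.0077, -0.0308, 0.0006, 0, 0, 0, 0, -0.0079, -0.0387, 0.0007, 0, 0, 0, 0, -0.0074, -0.0467, 0.0008, 0, 0, 0, 0, -0.0062, -0.0546, 0.001, 0, 0, 0, 0, -0.0044, -0.0623, 0.0011, 0, 0, 0, 0, -0.0018, -0.0699, 0.0012, 0, 0, 0, 0
```

```bash
python3 - <<'E'
import h
c0=h.P(-440); h.C=h.np.array([.5574,.1934]); h.R=.0909
h.arc2(c0,-485,9,-440)
E
sed -i 's/^R=.*/R=.0909/; s/^C=.*/C=np.array([.5574,.1934]); A0=-104.; Z0=.3575/' h.py
```

```text
-0.0018, -0.0077, 0.0001, 0, 0, 0, 0, -0.004, -0.0153, 0.0003, 0, 0, 0, 0, -0.0056, -0.0231, 0.0004, 0, 0, 0, 0, -0.0065, -0.031, 0.0006, 0, 0, 0, 0, -0.0067, -0.0389, 0.0007, 0, 0, 0, 0, -0.0062, -0.0468, 0.0008, 0, 0, 0, 0, -0.005, -0.0547, 0.001, 0, 0, 0, 0, -0.0032, -0.0624, 0.0011, 0, 0, 0, 0, -0.0007, -0.0699, 0.0012, 0, 0, 0, 0
end [ 0.5053  0.1189  0.3469 76.    ]
```

Request:
carry_out(steps=[-0.0018,-0.0077,0.0001,0,0,0,0,-0.004,-0.0153,0.0003,0,0,0,0,-0.0056,-0.0231,0.0004,0,0,0,0,-0.0065,-0.031,0.0006,0,0,0,0,-0.0067,-0.0389,0.0007,0,0,0,0,-0.0062,-0.0468,0.0008,0,0,0,0,-0.005,-0.0547,0.001,0,0,0,0,-0.0032,-0.0624,0.0011,0,0,0,0,-0.0007,-0.0699,0.0012,0,0,0,0])

```text
time_s: 21.4
eef_pos: [0.5058, 0.1189, 0.3481]
eef_rot: [0.002, 0.788, 0.616, 0.003]
wrist_force: [8.0, 0.5, 1.7]
opening: 0.289
grasp_force: 60.4
```

```bash
python3 - <<'E'
from h import *
ft(-485); arc(-485,-530,9)
np.save("s485.npy",np.mean([ctrl.camera("scene").astype(float) for _ in range(4)],0))
E
```

```text
a -485 tang 6.27 rad -4.96 fz 1.67 t 21.4 pos [ 0.5058  0.1189  0.3481 76.0019] cmd [0.5053 0.1189 0.3469] open 0.289
0.0032, -0.0073, 0.0001, 0, 0, 0, 0, 0.0069, -0.0142, 0.0003, 0, 0, 0, 0, 0.0113, -0.0209, 0.0004, 0, 0, 0, 0, 0.0163, -0.0271, 0.0006, 0, 0, 0, 0, 0.0217, -0.0328, 0.0007, 0, 0, 0, 0, 0.0277, -0.0381, 0.0008, 0, 0, 0, 0, 0.034, -0.0428, 0.001, 0, 0, 0, 0, 0.0408, -0.0469, 0.0011, 0, 0, 0, 0, 0.0479, -0.0505, 0.0012, 0, 0, 0, 0
```

Request:
carry_out(steps=[0.0032,-0.0073,0.0001,0,0,0,0,0.0069,-0.0142,0.0003,0,0,0,0,0.0113,-0.0209,0.0004,0,0,0,0,0.0163,-0.0271,0.0006,0,0,0,0,0.0217,-0.0328,0.0007,0,0,0,0,0.0277,-0.0381,0.0008,0,0,0,0,0.034,-0.0428,0.001,0,0,0,0,0.0408,-0.0469,0.0011,0,0,0,0,0.0479,-0.0505,0.0012,0,0,0,0])

```text
time_s: 22.5
eef_pos: [0.4682, 0.1765, 0.3467]
eef_rot: [0.002, 0.788, 0.616, 0.001]
wrist_force: [5.0, -5.4, 3.1]
opening: 0.292
grasp_force: 60.8
```

```bash
python3 - <<'E'
from h import *
ft(-530); arc(-530,-575,9)
np.save("s530.npy",np.mean([ctrl.camera("scene").astype(float) for _ in range(4)],0))
E
```

```text
a -530 tang 6.2 rad -4.03 fz 3.08 t 22.5 pos [ 0.4682  0.1765  0.3467 75.9803] cmd [0.4679 0.1776 0.3457] open 0.292
0.0074, -0.0029, 0.0001, 0, 0, 0, 0, 0.015, -0.0052, 0.0003, 0, 0, 0, 0, 0.0228, -0.0067, 0.0004, 0, 0, 0, 0, 0.0306, -0.0076, 0.0006, 0, 0, 0, 0, 0.0386, -0.0078, 0.0007, 0, 0, 0, 0, 0.0465, -0.0074, 0.0008, 0, 0, 0, 0, 0.0543, -0.0062, 0.001, 0, 0, 0, 0, 0.062, -0.0043, 0.0011, 0, 0, 0, 0, 0.0695, -0.0018, 0.0013, 0, 0, 0, 0
```

Request:
carry_out(steps=[0.0074,-0.0029,0.0001,0,0,0,0,0.015,-0.0052,0.0003,0,0,0,0,0.0228,-0.0067,0.0004,0,0,0,0,0.0306,-0.0076,0.0006,0,0,0,0,0.0386,-0.0078,0.0007,0,0,0,0,0.0465,-0.0074,0.0008,0,0,0,0,0.0543,-0.0062,0.001,0,0,0,0,0.062,-0.0043,0.0011,0,0,0,0,0.0695,-0.0018,0.0013,0,0,0,0])

```text
time_s: 23.6
eef_pos: [0.4819, 0.244, 0.3448]
eef_rot: [0.001, 0.788, 0.616, -0.001]
wrist_force: [-2.4, -7.4, 5.7]
opening: 0.293
grasp_force: 61.3
```

```bash
python3 - <<'E'
from h import *
ft(-575); arc(-575,-620,9)
np.save("s575.npy",np.mean([ctrl.camera("scene").astype(float) for _ in range(4)],0))
E
```

```text
a -575 tang 7.48 rad -2.26 fz 5.68 t 23.6 pos [ 0.4819  0.244   0.3448 76.0029] cmd [0.4829 0.2455 0.3444] open 0.293
0.0073, 0.0032, 0.0001, 0, 0, 0, 0, 0.0142, 0.0069, 0.0003, 0, 0, 0, 0, 0.0209, 0.0113, 0.0004, 0, 0, 0, 0, 0.0271, 0.0163, 0.0006, 0, 0, 0, 0, 0.0328, 0.0217, 0.0007, 0, 0, 0, 0, 0.0381, 0.0277, 0.0008, 0, 0, 0, 0, 0.0428, 0.034, 0.001, 0, 0, 0, 0, 0.0469, 0.0408, 0.0011, 0, 0, 0, 0, 0.0505, 0.0479, 0.0012, 0, 0, 0, 0
```

Request:
carry_out(steps=[0.0073,0.0032,0.0001,0,0,0,0,0.0142,0.0069,0.0003,0,0,0,0,0.0209,0.0113,0.0004,0,0,0,0,0.0271,0.0163,0.0006,0,0,0,0,0.0328,0.0217,0.0007,0,0,0,0,0.0381,0.0277,0.0008,0,0,0,0,0.0428,0.034,0.001,0,0,0,0,0.0469,0.0408,0.0011,0,0,0,0,0.0505,0.0479,0.0012,0,0,0,0])

```text
time_s: 24.7
eef_pos: [0.539, 0.2826, 0.3431]
eef_rot: [-0.001, 0.788, 0.616, -0.003]
wrist_force: [-8.2, -0.8, 6.3]
opening: 0.287
grasp_force: 61.0
```

```bash
python3 - <<'E'
from h import *
ft(-620); arc(-620,-645,5)
np.save("s620.npy",np.mean([ctrl.camera("scene").astype(float) for _ in range(4)],0))
E
```

```text
a -620 tang 8.25 rad 0.69 fz 6.29 t 24.7 pos [ 0.539   0.2826  0.3431 76.0686] cmd [0.5416 0.2829 0.3432] open 0.287
0.0029, 0.0074, 0.0001, 0, 0, 0, 0, 0.0052, 0.015, 0.0003, 0, 0, 0, 0, 0.0067, 0.0228, 0.0004, 0, 0, 0, 0, 0.0076, 0.0306, 0.0006, 0, 0, 0, 0, 0.0078, 0.0386, 0.0007, 0, 0, 0, 0
```

```bash
python3 - <<'E'
from h import *
arc(-620,-665,9)
E
```

```text
0.0029, 0.0074, 0.0001, 0, 0, 0, 0, 0.0052, 0.015, 0.0003, 0, 0, 0, 0, 0.0067, 0.0228, 0.0004, 0, 0, 0, 0, 0.0076, 0.0306, 0.0006, 0, 0, 0, 0, 0.0078, 0.0386, 0.0007, 0, 0, 0, 0, 0.0074, 0.0465, 0.0008, 0, 0, 0, 0, 0.0062, 0.0543, 0.001, 0, 0, 0, 0, 0.0043, 0.062, 0.0011, 0, 0, 0, 0, 0.0018, 0.0695, 0.0013, 0, 0, 0, 0
```

Request:
carry_out(steps=[0.0029,0.0074,0.0001,0,0,0,0,0.0052,0.015,0.0003,0,0,0,0,0.0067,0.0228,0.0004,0,0,0,0,0.0076,0.0306,0.0006,0,0,0,0,0.0078,0.0386,0.0007,0,0,0,0,0.0074,0.0465,0.0008,0,0,0,0,0.0062,0.0543,0.001,0,0,0,0,0.0043,0.062,0.0011,0,0,0,0,0.0018,0.0695,0.0013,0,0,0,0])

```text
time_s: 25.8
eef_pos: [0.6067, 0.2697, 0.3422]
eef_rot: [-0.003, 0.787, 0.617, -0.001]
wrist_force: [-6.4, 7.4, 6.1]
opening: 0.29
grasp_force: 60.8
```

```bash
python3 - <<'E'
from h import *
ft(-665); arc(-665,-690,5)
np.save("s665.npy",np.mean([ctrl.camera("scene").astype(float) for _ in range(4)],0))
t=[]
for a in(440,485,530,575,620,665):
    i=np.load(f"s{a}.npy")[205:232,372:398]; t.append(cv2.resize(i[:,:,::-1],(260,270),interpolation=cv2.INTER_CUBIC).clip(0,255).astype(np.uint8))
cv2.imwrite("pics/pl.png",np.vstack([np.hstack(t[:3]),np.hstack(t[3:])]))
E
```

```text
a -665 tang 9.49 rad 2.33 fz 6.1 t 25.8 pos [ 0.6067  0.2697  0.3422 76.1458] cmd [0.6095 0.2679 0.3419] open 0.29
-0.0032, 0.0073, 0.0001, 0, 0, 0, 0, -0.0069, 0.0142, 0.0003, 0, 0, 0, 0, -0.0113, 0.0209, 0.0004, 0, 0, 0, 0, -0.0163, 0.0271, 0.0006, 0, 0, 0, 0, -0.0217, 0.0328, 0.0007, 0, 0, 0, 0
```

View pics/pl.png

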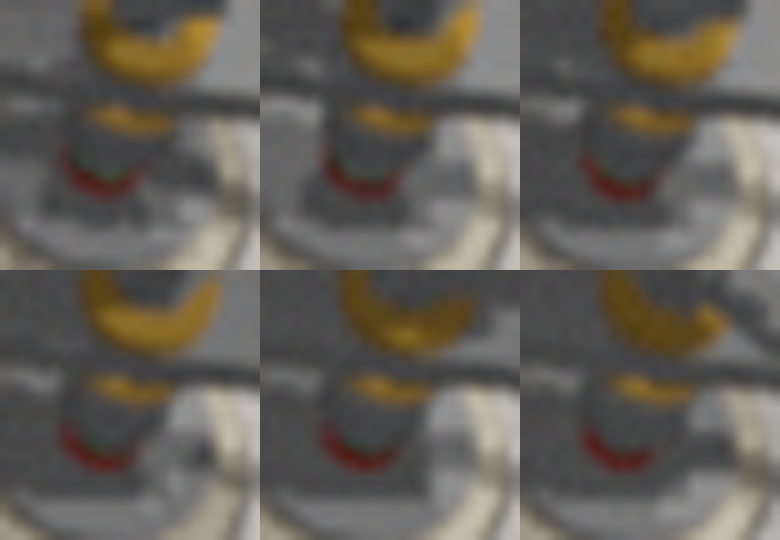

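```bash
python3 - <<'E'
import numpy as np
for a in(440,485,530,575,620,665):
    i=np.load(f"s{a}.npy")[217:228,376:388]; r,g,b=i[:,:,0],i[:,:,1],i[:,:,2]
    red=np.clip(r-(g+b)/2,0,None); gr=g-(r+b)/2
    y=np.arange(11)[:,None]; m=red*(red>12)
    print(a,"red",m.sum().round(),"rowc",((m*y).sum()/m.sum()).round(2),"green",np.clip(gr-3,0,None).sum().round(1))
E
```

```text
440 red 938.0 rowc 3.65 green 55.5
485 red 835.0 rowc 3.53 green 45.0
530 red 919.0 rowc 3.71 green 39.0
575 red 962.0 rowc 3.85 green 43.8
620 red 967.0 rowc 3.88 green 44.6
665 red 954.0 rowc 3.92 green 38.9
```

Red stops descending after about −550°, which matches the force rise, so touch is at about −548°. The target is about 0.47 turn past touch, −718°.

```bash
python3 - <<'E'
from h import *
arc(-665,-700,7)
arc(-700,-719,4)
E
```

```text
-0.0032, 0.0073, 0.0001, 0, 0, 0, 0, -0.0069, 0.0142, 0.0003, 0, 0, 0, 0, -0.0113, 0.0209, 0.0004, 0, 0, 0, 0, -0.0163, 0.0271, 0.0006, 0, 0, 0, 0, -0.0217, 0.0328, 0.0007, 0, 0, 0, 0, -0.0277, 0.0381, 0.0008, 0, 0, 0, 0, -0.034, 0.0428, 0.001, 0, 0, 0, 0
-0.0064, 0.004, 0.0001, 0, 0, 0, 0, -0.0131, 0.0074, 0.0003, 0, 0, 0, 0, -0.0201, 0.0102, 0.0004, 0, 0, 0, 0, -0.0273, 0.0124, 0.0005, 0, 0, 0, 0
```

Request:
carry_out(steps=[-0.0032,0.0073,0.0001,0,0,0,0,-0.0069,0.0142,0.0003,0,0,0,0,-0.0113,0.0209,0.0004,0,0,0,0,-0.0163,0.0271,0.0006,0,0,0,0,-0.0217,0.0328,0.0007,0,0,0,0,-0.0277,0.0381,0.0008,0,0,0,0,-0.034,0.0428,0.001,0,0,0,0])

```text
time_s: 26.7
eef_pos: [0.6411, 0.2273, 0.342]
eef_rot: [-0.002, 0.787, 0.617, 0.001]
wrist_force: [-0.7, 10.1, 6.1]
opening: 0.283
grasp_force: 60.9
```

```bash
python3 - <<'E'
from h import *
ft(-700)
E
```

```text
a -700 tang 9.76 rad 2.77 fz 6.11 t 26.7 pos [ 0.6411  0.2273  0.342  76.1624] cmd [0.6428 0.2245 0.3409] open 0.283
```

Request:
carry_out(steps=[-0.0064,0.004,0.0001,0,0,0,0,-0.0131,0.0074,0.0003,0,0,0,0,-0.0201,0.0102,0.0004,0,0,0,0,-0.0273,0.0124,0.0005,0,0,0,0])

```text
time_s: 27.1
eef_pos: [0.6473, 0.1978, 0.342]
eef_rot: [-0.002, 0.787, 0.617, 0.003]
wrist_force: [2.3, 11.5, 6.0]
opening: 0.296
grasp_force: 61.0
```

```bash
python3 - <<'E'
from h import *
ft(-719)
np.save("s719.npy",np.mean([ctrl.camera("scene").astype(float) for _ in range(4)],0))
i=np.load("s719.npy")[217:228,376:388]; r,g,b=i[:,:,0],i[:,:,1],i[:,:,2]
red=np.clip(r-(g+b)/2,0,None); m=red*(red>12); print(m.sum(),(m*np.arange(11)[:,None]).sum()/m.sum(), np.clip(g-(r+b)/2-3,0,None).sum())
E
```

```text
a -719 tang 11.45 rad 2.49 fz 6.04 t 27.1 pos [ 0.6473  0.1978  0.342  76.1495] cmd [0.6483 0.195  0.3404] open 0.296
612.375 5.212084098795673 6.125
```

Request:
carry_out(steps=[0,0,0,0,0,0,1,0,0,0,0,0,0,1,0,0,0,0,0,0,1,0,0,0,0,0,0,1,0,0,-0.03,0,0,0,1,0,0,-0.08,0,0,0,1,0,0,-0.11,0,0,0,1,-0.04,0,-0.11,0,0,0,1,-0.09,0,-0.11,0,0,0,1,-0.14,0,-0.11,0,0,0,1,-0.19,0,-0.11,0,0,0,1,-0.24,0,-0.11,0,0,0,1,-0.29,0,-0.11,0,0,0,1,-0.29,0,-0.11,0,0,0,1,-0.29,0,-0.11,0,0,0,1])

```text
time_s: 28.8
eef_pos: [0.5774, -0.0882, 0.4503]
eef_rot: [-0.0, 0.789, 0.614, -0.0]
wrist_force: [-0.4, 0.8, 0.7]
opening: 0.995
grasp_force: 0.0
```

```bash
python3 - <<'E'
from h import *
a=np.mean([ctrl.camera("scene").astype(float) for _ in range(8)],0); np.save("end.npy",a)
f=lambda i,w,h:cv2.resize(i[:,:,::-1],(w,h),interpolation=cv2.INTER_CUBIC).clip(0,255).astype(np.uint8)
o=np.load("s440.npy")
cv2.imwrite("pics/end.png",np.vstack([np.hstack([f(a[165:265,330:450],400,300),f(a[205:232,372:408],400,300)]),np.hstack([f(o[205:232,372:408],400,300),f(np.load("scene.npy")[205:232,372:408][:,:,::-1],400,300)])]))
for n,i in(("0",np.load("scene.npy")[:,:,::-1]),("440",o),("665",np.load("s665.npy")),("end",a)):
    j=i[215:228,380:384].mean(1).round(0); print(n,j.astype(int).tolist())
print(ctrl.get_obs()["time_s"],ctrl.get_obs()["wrist_force"])
E
```

```text
0 [[79, 71, 61], [99, 81, 49], [83, 72, 53], [68, 64, 63], [64, 64, 65], [62, 62, 58], [64, 49, 38], [78, 40, 34], [76, 59, 60], [70, 68, 69], [77, 77, 77], [100, 99, 100], [113, 112, 112]]
440 [[81, 73, 62], [103, 85, 54], [90, 78, 60], [71, 69, 68], [65, 66, 67], [64, 66, 65], [63, 68, 64], [64, 57, 46], [77, 41, 34], [79, 54, 52], [73, 69, 69], [72, 72, 73], [84, 84, 85]]
665 [[84, 75, 64], [106, 87, 54], [94, 83, 65], [76, 74, 71], [70, 71, 72], [68, 69, 69], [67, 68, 67], [69, 62, 60], [74, 41, 36], [83, 42, 40], [78, 67, 68], [73, 74, 73], [84, 84, 84]]
end [[82, 74, 63], [104, 85, 53], [92, 80, 61], [76, 74, 72], [69, 69, 71], [67, 67, 68], [66, 67, 67], [69, 60, 60], [77, 40, 37], [83, 41, 40], [77, 67, 67], [71, 72, 72], [82, 82, 83]]
29.2 [-0.55940569 -0.38868264  0.06431236]
```

View pics/end.png

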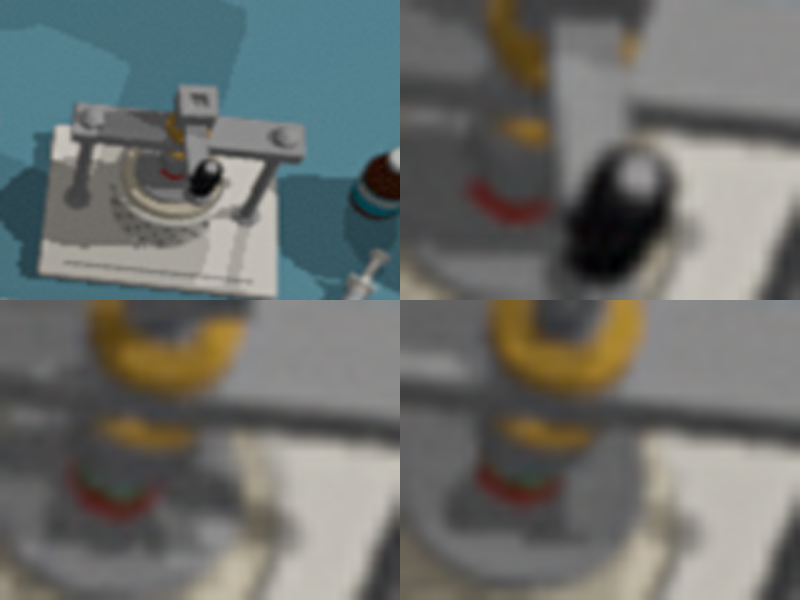

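```bash
python3 - <<'E'
from h import *
I={"0":np.load("scene.npy")[:,:,::-1]}; I.update({str(a):np.load(f"s{a}.npy") for a in(440,485,530,575,620,665)}); I["end"]=np.load("end.npy")
for n,i in I.items():
    j=i[219:227,380:383].mean(1); print(n,"R-(G+B)/2",(j[:,0]-j[:,1:].mean(1)).round(0).astype(int).tolist(),"G-(R+B)/2",(j[:,1]-(j[:,0]+j[:,2])/2).round(0).astype(int).tolist())
T=K("scene")[2]
# px rows per mm vertical at plunger, z~.15..0.17
C=np.array([.5602,.1903]); print([proj("scene",np.r_[C+[.01,0],z])[0].round(2).tolist() for z in(.13,.14,.15,.16)])
E
```

```text
0 R-(G+B)/2 [0, 6, 26, 39, 14, 1, 0, 0] G-(R+B)/2 [0, 1, -6, -17, -8, 0, 0, -1]
440 R-(G+B)/2 [-1, -2, -2, 17, 42, 25, 3, -1] G-(R+B)/2 [0, 1, 4, 0, -17, -12, -2, -1]
485 R-(G+B)/2 [-2, -1, -1, 10, 35, 24, 6, -2] G-(R+B)/2 [0, 0, 1, 1, -13, -12, -3, 1]
530 R-(G+B)/2 [-2, -1, 0, 8, 37, 39, 9, -1] G-(R+B)/2 [0, 0, 2, 1, -12, -18, -5, 0]
575 R-(G+B)/2 [0, -1, 0, 6, 36, 40, 10, 0] G-(R+B)/2 [0, 0, 0, 3, -10, -18, -6, 0]
620 R-(G+B)/2 [-1, 0, -2, 6, 38, 40, 10, 0] G-(R+B)/2 [-1, -1, 1, 1, -11, -18, -5, 0]
665 R-(G+B)/2 [0, -2, 0, 10, 37, 41, 10, 0] G-(R+B)/2 [0, 2, -1, -4, -14, -19, -6, 1]
end R-(G+B)/2 [0, 0, 0, 11, 40, 42, 9, -1] G-(R+B)/2 [-1, 0, 0, -5, -18, -21, -5, 0]
[[382.12, 222.38], [382.54, 221.02], [382.98, 219.65], [383.42, 218.25]]
```

The last picture shows the crank seated on the screw, with its hub at crop (197,105) and handle at (205,178), and the red arc at full height. By force and by the foot's standstill the screw is about 0.48 turn past touch, roughly 260 N, which is mid-green. The camera looks down too steeply to show the green band itself, but the red not shrinking fits.

```bash
python3 -c "
from bench import ctrl
print(ctrl.hand_in())"
```

```text
the job is handed in; nothing more can be done
None
```

I fitted the steel crank fully onto the screw, wound it clockwise to about 260 N (estimated from touch angle and handle force; white should be gone at 180 N, green at 340 N), let go with it seated, and handed in at about 29 s; the camera looked down too steeply to show the white and green bands, so the end point isn't confirmed by eye.

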